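Slide the detector supply home into its bay

TASK

Push the blue detector supply back into the empty middle bay of the plywood instrument board, until its back comes gently up against the wooden stop and it stands square in the middle of the bay with a cooling gap on both sides. Only push it along the board with the fingers: do not lift or tip it, and let neither it nor the fingers touch the two aluminium guide rails on the way. Leave the two neighbouring instruments, the screwdriver and the source pot where they are.

Things in the scene. Friction and masses are not known exactly. Their poses are not given: they have to be found in the camera images.
- board: Plywood instrument board lying on the bench, fixed, 370 mm deep (x) by 480 mm wide (y), 15 mm thick; the origin is the centre of its underside. Its +x axis points down the bays, away from the robot, to the stop; +y to the left. The part from x = -185 to +10 mm is a bare landing; three bays lie beyond it, x = +10 to +162 mm. It does not move when pushed.
- rail_left: Left guide rail of the middle bay: fixed aluminium angle 150 mm long (x), its upright web 3 mm thick and 20 mm high above the board; its 16 mm wide, 3 mm high foot lies outside the bay. The origin is the centre of the web at board-top height. The free width between the faces of the two webs is 122 mm (61 mm either side of the board's x axis).
- rail_right: Right guide rail of the middle bay, the mirror image of the left one.
- stop: Fixed wooden batten across the rear ends of the bays, 18 mm deep, 460 mm long, 20 mm high above the board; the origin is the centre of its underside. Its front face, which stops the supply, is 9 mm nearer the robot than that, at x = 162 mm in the board's frame.
- supply: The dark-blue detector supply to be pushed: a flat-faced box 120 mm deep (x), 100 mm wide (y), 75 mm high on 5 mm rubber feet, 0.38 to 0.7 kg; a level push of some 4 to 12 N slides it, and it stops when the push stops. Origin at the centre of its underside; its grey front panel looks to its own -x. It starts on the landing before the middle bay, askew and up to 25 mm off centre.
- supply_front (a point): Centre of the supply's front panel, 60 mm in front of (-x) and 40 mm above the supply's origin: a good height to push at. The panel is flat: display and keys are flush.
- supply_back (a point): Centre of the lower edge of the supply's back face, 60 mm behind (+x) and 5 mm above the supply's origin. Two sockets stick out 14 mm from the back, 58 mm up, and pass over the stop.
- home (a point): Point on the board's top where the supply's origin lies when it is fully home and centred (102 mm along the board's x axis).
- mouth (a point): Point on the board's top midway between the front ends of the two rails (10 mm along the board's x axis).
- scaler: Cream scaler with red digits, 120 mm deep, 105 mm wide, 70 mm high, 1.8 kg, standing loose in one of the outer bays with its front 25 to 30 mm behind the rail ends (knobs stick out 12 mm); origin at the centre of its underside. To be left alone.
- amplifier: Pale-blue amplifier with a brown panel, same case size and weight, loose in the other outer bay; origin at the centre of its underside. To be left alone.
- screwdriver: Small yellow-handled screwdriver, 130 mm long, lying loose along its x axis at one side of the landing; origin on the underside at mid-length. To be left alone.
- source_pot: Grey lead source pot, 44 mm across and 42 mm high, standing loose at one side of the landing; origin at the centre of its underside. To be left alone.

How it is judged:
By the outcome, as a careful person would: the job done as asked, in the order asked, and still so for the second after the job is handed in, with the robot touching nothing.
It also fails if it takes over 66 s, if anything falls off the work surface, if the arm or the gripper's body presses on something with over 40 N, if the wrist force passes 120 N, or if a joint passes its speed limit or range.

ROBOT

A 6-joint arm with a two-finger parallel gripper is mounted at the origin on the work surface. World frame = base frame: x ahead of the robot, y to its left, z up, the work surface at z = 0. Lengths are in mm, angles in rad, forces in N, time in s.
With the tool pointing down it reaches from about 350 to 775 mm from the base axis. Payload 7.3 kg.
Tool frame: the origin (TCP) lies midway between the tips of the shut fingers; the grasp point (between the pads) lies 19 mm behind it; z points along the fingers, y is the line along which they close (so a half turn about z gives the same grasp; the last joint's range is limited). The gripper opens to 92 mm and grips with 3 to 60 N. Pads are 19 mm wide; open, the fingers measure 130 mm over their backs; the gripper's body (75 mm by 190 mm) begins 47 mm behind the grasp point.
Start: joints at [1.015, 0.342, 1.524, -0, 1.275, -0.146], TCP at [209.162, 481.556, 226.741] pointing down, gripper open.
Joint ranges: [-2.53, 2.53], [-0.77, 2.02], [0.04, 2.7], [-1, 4.14], [0.28, 2.66], [-3.11, 3.11]. Speed limits (rad/s): [2.57, 2.57, 3.14, 3.14, 3.14, 3.14].

INTERFACE

Orientations are given as [roll, pitch, yaw] about the fixed x, y, z axes, in that order (R = Rz(yaw) Ry(pitch) Rx(roll)).
In Python, from plant import bot gives the robot as it stands. The module is installed in compiled form; this text tells all that it offers.
- The arm moves only by the shell command python3 -m crank 'ROWS' [OPENING]. ROWS is JSON, a list of rows, each a list of 6 numbers: the shift along the tool's x, y, z in m, then the turn, a rotation vector about the tool's x, y, z in rad. In form: [[dx, dy, dz, wx, wy, wz], ...]. A call has 1 to 5 rows; each row shifts and turns the commanded pose from where the row before left it, along the tool's axes as they then stand; what a row does not reach is not made up. A row lasts 1/8 s, in which the tool goes at most 62.5 mm and 10.7 degrees, less where a joint would pass 70% of its speed; a pose out of reach is approached as far as the arm can. A call is refused whole if a number of a shift passes 0.0625 or a number of a turn 0.188, either way. A call with a gripper value outside its range is refused whole. OPENING is the opening in per cent of the stroke, from 0 (shut) to 100 (fully open), set as the call begins (- or left out, the last holds). The fingers move at their own pace and stop on an object; the grip force is fixed at half the most. Time passes only in rows, so rows that do not move let the fingers close. It gives the time, the measured TCP pose, the force, the opening and the grip force at its end, in the units of the state.
- bot.get_obs(): the state, without advancing time (a new reading comes with each control period).
- bot.capture(name): name is "side" or "top"; returns a dict with "color" (420x560x3 uint8, blue, green, red), "fov_y" (degrees; the focal length in pixels is half the picture's height over the tangent of half this angle, whatever the lens; pixels are square), "cx", "cy" (the principal point, pixels), "extrinsics" (4x4, takes a point from world to camera coordinates). Camera axes: x right, y up, looking along -z (the intrinsics and any distortion apply to the point x, -y, -z); pixel columns grow to the right and rows downward; lengths in mm; the calibration is good to about 2 mm. A picture is of the moment at which its call begins. There is no depth.
- bot.close_job(): hands the job in; it is judged then, once.
The state is a dict: "time": time; "joint_positions": joint angles; "dq": joint speeds; "tau": joint torques, N m; "tool_pos": TCP position; "tcp_rot": TCP orientation; "contact_force": force on the tool from outside, world axes, zero at the start; "moment": the same for the moment, N m; "grip_width": finger opening in mm; "finger_force": force on a finger pad.
Only numpy, scipy, OpenCV 4.12 (cv2) and the standard library are available. Lean on these libraries where they do the work, as an engineer would, in place of code of your own. Each camera call takes 0.05 s, during which the arm holds its last target. There are 200 camera calls.

## Working session

There is one attempt and no reset: what is moved stays moved. The work goes in short steps, Python scripts to look and compute and a shell command to move; the robot and the scene stay as the last step left them, time stands still between calls to the robot, and variables do not carry over. Pictures are saved under pics/ and viewed, at most 10 in all, crops included, and the job is handed in when it is done.

```bash
mkdir -p pics
cat > h.py <<'E'
import numpy as np, cv2
from plant import bot
def cap(n):
    c=bot.capture(n); c['f']=210/np.tan(np.radians(c['fov_y'])/2); c['E']=np.array(c['extrinsics']); return c
def ray(c,u,v,z):
    R=c['E'][:3,:3]; t=c['E'][:3,3]; o=-R.T@t
    d=R.T@np.array([(u-c['cx'])/c['f'],-(v-c['cy'])/c['f'],-1])
    return o+d*(z-o[2])/d[2]
def proj(c,p):
    q=c['E'][:3,:3]@np.array(p)+c['E'][:3,3]
    return c['cx']-c['f']*q[0]/q[2], c['cy']+c['f']*q[1]/q[2]
E
python3 - <<'E'
from h import *
for n in('top','side'):
    c=cap(n); cv2.imwrite(f'pics/{n}0.png',c['color'])
    print(n,c['f'],c['cx'],c['cy'],(-c['E'][:3,:3].T@c['E'][:3,3]).round(), [k for k in c], c['E'].round(3).tolist())
print(bot.get_obs())
E
```

```text
top 452.3242126192022 279.15651413868295 216.62112712034292 [492.  36. 909.] ['color', 'fov_y', 'cx', 'cy', 'extrinsics', 'f', 'E'] [[-0.021, -1.0, 0.013, 34.155], [0.993, -0.02, 0.113, -591.222], [-0.113, 0.016, 0.993, -848.022], [0.0, 0.0, 0.0, 1.0]]
side 464.6201245610815 276.54087271205134 212.67206294380347 [395. 584. 530.] ['color', 'fov_y', 'cx', 'cy', 'extrinsics', 'f', 'E'] [[-0.948, -0.318, 0.005, 557.268], [0.202, -0.588, 0.783, -151.018], [-0.246, 0.743, 0.622, -665.922], [0.0, 0.0, 0.0, 1.0]]
{'time': 0.1, 'joint_positions': array([ 1.01499841e+00,  3.42629355e-01,  1.52489422e+00,  1.89824867e-05,
        1.27540118e+00, -1.45991886e-01]), 'dq': array([ 0.00031336, -0.00306038, -0.00326744,  0.00218684,  0.00147793,
        0.00154532]), 'tau': array([ 1.52310378e-03, -4.32004273e+01, -2.44692600e+01,  7.18910107e-02,
        5.26628271e-02, -5.62435287e-05]), 'tool_pos': array([208.96001597, 481.24114826, 226.13627606]), 'tcp_rot': array([-3.14027736e+00, -2.11746410e-04,  2.73178095e+00]), 'contact_force': array([ 0.06571051, -0.29200206,  0.1708322 ]), 'moment': array([ 0.01800021,  0.02249941, -0.01532541]), 'finger_force': 0.0, 'grip_width': 91.59025832539619}
```

View pics/top0.png

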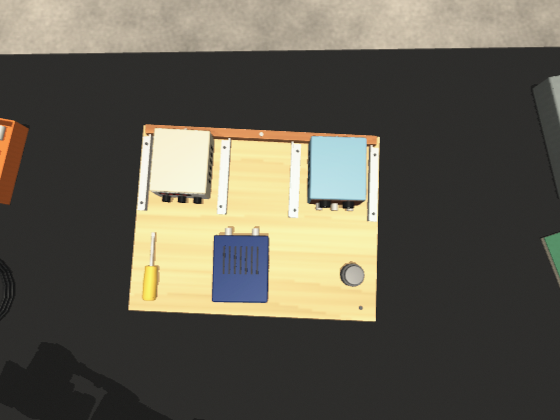

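View pics/side0.png

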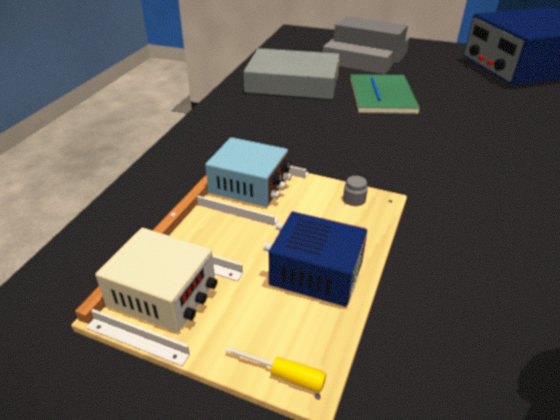

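Top view: the board spans about (145,126) to (376,320). The supply is at (240,268), left of the bay axis, and the bay mouth is around (257,215) between the rails at x≈222 and 295. The screwdriver is at (150,270) and the pot at (353,275). I'll measure these next.

```bash
cat >> h.py <<'E'
def fitquad(m):
    cs,_=cv2.findContours(m,cv2.RETR_EXTERNAL,cv2.CHAIN_APPROX_NONE)
    k=cv2.convexHull(max(cs,key=cv2.contourArea))
    for e in np.arange(.01,.1,.005):
        a=cv2.approxPolyDP(k,e*cv2.arcLength(k,True),True)
        if len(a)<=4: break
    return a[:,0].astype(float),k[:,0].astype(float)
def bluemask(c):
    h=cv2.cvtColor(c['color'],cv2.COLOR_BGR2HSV)
    m=cv2.inRange(h,(105,120,25),(130,255,140))
    return cv2.morphologyEx(m,cv2.MORPH_OPEN,np.ones((3,3)))
def boardmask(c):
    h=cv2.cvtColor(c['color'],cv2.COLOR_BGR2HSV)
    return cv2.morphologyEx(cv2.inRange(h,(12,50,120),(32,255,255)),cv2.MORPH_CLOSE,np.ones((5,5)))
E
python3 - <<'E'
from h import *
c=cap('top')
for nm,m,z in(('board',boardmask(c),15),('supply',bluemask(c),90)):
    q,_=fitquad(m); w=np.array([ray(c,u,v,z)[:2] for u,v in q])
    print(nm,q.tolist(),'\n',w.round(1).tolist())
    d=np.roll(w,-1,0)-w; print('len',np.hypot(*d.T).round(1),'ang',np.degrees(np.arctan2(d[:,1],d[:,0])).round(2),'ctr',w.mean(0).round(1))
im=cv2.resize(c['color'][115:325,120:390],None,fx=2.9,fy=2.8,interpolation=cv2.INTER_CUBIC)
im=cv2.resize(c['color'][118:318,125:385],None,fx=3,fy=3,interpolation=cv2.INTER_CUBIC)
cv2.imwrite('pics/crop1.png',im)
E
```

```text
board [[143.0, 125.0], [379.0, 137.0], [375.0, 320.0], [128.0, 309.0]] 
 [[786.4, 293.7], [753.0, -185.2], [387.9, -160.4], [419.8, 318.0]]
len [480.1 365.9 479.5 367.4] ang [-93.99 176.11  86.19  -3.8 ] ctr [586.8  66.5]
supply [[267.0, 237.0], [267.0, 244.0], [213.0, 272.0], [215.0, 236.0]] 
 [[548.6, 45.6], [535.9, 45.9], [487.8, 143.6], [552.4, 139.7]]
len [ 12.7 109.   64.7  94.1] ang [178.94 116.24  -3.48 -92.28] ctr [531.2  93.7]
```

View pics/crop1.png

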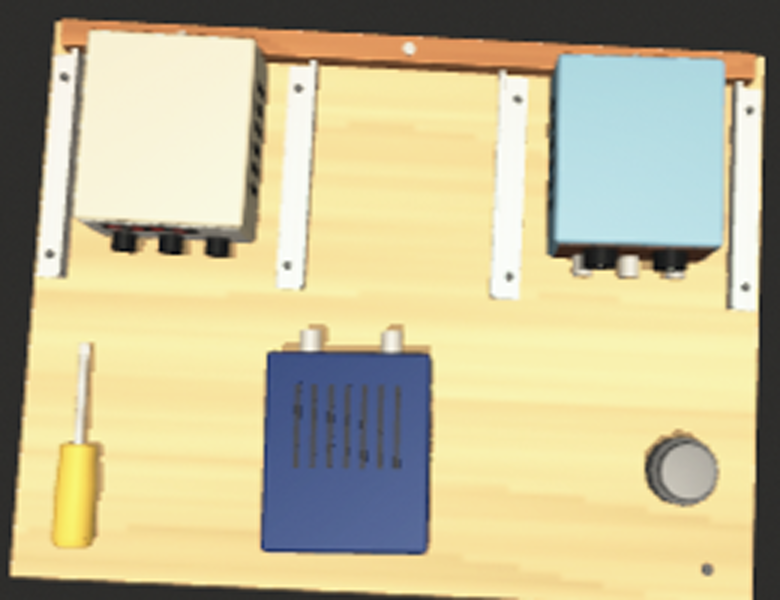

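Crop: the supply top's corners are at crop (267,352), (430,353), (427,553) and (262,550). The rail ends are at about (290,288) and (505,298). The board measured 480 x 367 mm, which is right. Next I'll get the supply's pose in the board frame.

```bash
cat >> h.py <<'E'
A=np.radians(-3.85); BC=np.array([586.8,66.5])
RB=np.array([[np.cos(A),-np.sin(A)],[np.sin(A),np.cos(A)]])
def tob(p): return RB.T@(np.array(p)[:2]-BC)
def supply(c,z=90,show=True):
    im=c['color'].astype(int); m=((im[...,0]>im[...,2]+18)&(im[...,2]<75)&(im[...,1]<90)).astype(np.uint8)
    m[:, :140]=0; m[:,400:]=0; m[:115]=0
    m=cv2.morphologyEx(m,cv2.MORPH_OPEN,np.ones((5,5)))
    cs,_=cv2.findContours(m,cv2.RETR_EXTERNAL,cv2.CHAIN_APPROX_NONE)
    k=cv2.convexHull(max(cs,key=cv2.contourArea))[:,0]
    w=np.array([tob(ray(c,u,v,z)) for u,v in k],np.float32)
    r=cv2.minAreaRect(w); a=(r[2]+45)%90-45
    print('supply centre',np.round(r[0],1),'size',np.round(r[1],1),'yaw',round(a,2),'bbox',w.min(0).round(1),w.max(0).round(1))
def tool():
    o=bot.get_obs(); print('t',round(o['time'],2),'tool b',tob(o['tool_pos']).round(1),'z',round(o['tool_pos'][2],1),'yaw-board deg',round(np.degrees(o['tcp_rot'][2]-A),2),'tilt',o['tcp_rot'][:2].round(3),'F',(RB.T@o['contact_force'][:2]).round(1),round(o['contact_force'][2],1),'w',round(o['grip_width'],1))
E
python3 - <<'E'
from h import *
c=cap('top'); supply(c); supply(c,95)
for n,u,v,z in(('railL end',125+303/3,118+288/3,18),('railR end',125+490/3,118+297/3,18),('railLback',125+314/3,118+62/3,35),('railRback',125+502/3,118+72/3,35),('stop L',125+320/3,118+66/3,15),('stop R',125+500/3,118+76/3,15),('driver',148,270,20),('pot',353,274,57)):
    print(n,tob(ray(c,u,v,z)).round(1))
tool()
E
```

```text
supply centre [-63.5  30.6] size [52.2 81.5] yaw 2.67 bbox [-91.5  -9.2] [-35.5  72.5]
supply centre [-63.7  30.2] size [51.9 81. ] yaw 2.67 bbox [-91.5  -9.4] [-35.9  71.8]
railL end [10.  61.1]
railR end [  9.9 -62.5]
railLback [158.4  60.9]
railRback [157.8 -63.5]
stop L [161.6  58.9]
stop R [160.7 -62.8]
driver [-106.9  205.7]
pot [ -96.2 -187.1]
t 0.2 tool b [-404.8  388.6] z 226.3 yaw-board deg 160.37 tilt [-3.141 -0.   ] F [0.3 1. ] -0.1 w 92.2
```

Run:
```python
from h import *
c=cap('top'); im=c['color']
for v in(245,260,275,295): print([im[v,u].tolist() for u in(218,228,240,262)])
for z in (90,95):
    w=np.array([tob(ray(c,125+x/3,118+y/3,z)) for x,y in((267,352),(430,353),(427,553),(262,550))]);print(w.round(1).tolist(),w.mean(0).round(1))
```

```text
[[133, 83, 64], [133, 84, 65], [136, 87, 69], [140, 91, 74]]
[[137, 87, 68], [121, 86, 74], [80, 79, 79], [144, 94, 77]]
[[141, 91, 74], [142, 94, 75], [144, 95, 78], [147, 99, 82]]
[[145, 97, 79], [146, 97, 80], [150, 101, 84], [152, 105, 87]]
[[-38.1, 72.6], [-34.2, -25.7], [-153.2, -29.7], [-155.8, 68.2]] [-95.3  21.4]
[[-38.5, 71.9], [-34.5, -25.8], [-152.8, -29.7], [-155.4, 67.6]] [-95.3  21. ]
```

The supply is 118 x 98 mm as measured, centred at board (-95, +21) and yawed about +2°. The bay axis reads y≈-0.8. My plan is to push its left side with two fingers to centre and square it, then push the front straight in.

```bash
python3 -m crank '[[0,0,0,0,0,0.1755],[0,0,0,0,0,0.1755],[0,0,0,0,0,0.1755],[0,0,0,0,0,0.1755],[0,0,0,0,0,0.1755]]' 65
python3 -m crank '[[0,0,0,0,0,0.1755],[0,0,0,0,0,0.1755],[0,0,0,0,0,0]]'
python3 -m crank '[[-0.036,0.0388,0,0,0,0],[-0.036,0.0388,0,0,0,0],[-0.036,0.0388,0,0,0,0],[-0.036,0.0388,0,0,0,0]]'
python3 -c "
from h import *
tool()"
```

```text
time: 0.88
tool_pos: [209.1, 481.5, 226.6]
tcp_rot: [-3.141, 0.0, 1.849]
contact_force: [-0.2, 0.1, -0.6]
grip_width: 59.7
finger_force: 0.0
time: 1.25
tool_pos: [209.1, 481.5, 226.6]
tcp_rot: [-3.142, 0.0, 1.505]
contact_force: [-1.0, 0.4, -0.4]
grip_width: 59.9
finger_force: 0.0
time: 1.75
tool_pos: [355.2, 326.2, 226.8]
tcp_rot: [3.141, -0.0, 1.508]
contact_force: [0.3, 0.3, 0.5]
grip_width: 59.5
finger_force: 0.0
t 1.75 tool b [-248.5  243.5] z 226.8 yaw-board deg 90.25 tilt [ 3.141 -0.   ] F [0.3 0.3] 0.5 w 59.5
```

```bash
python3 -m crank '[[-0.035,0.0383,0,0,0,0],[-0.035,0.0383,0,0,0,0],[-0.034,0.0383,0,0,0,0],[-0.034,0.0383,0,0,0,0],[0,0,0,0,0,0.004]]'
python3 -m crank '[[0,0,0.05,0,0,0],[0,0,0.05,0,0,0],[0,0,0.04,0,0,0],[0,0,0,0,0,0]]'
python3 - <<'E'
from h import *
tool()
t=cap('top')['color'][118:318,125:385]; s=cap('side')['color'][120:400,60:433]
im=np.vstack([cv2.resize(t,(390,300)),cv2.resize(s,(390,293))]); cv2.imwrite('pics/p2.png',im)
E
```

```text
time: 2.38
tool_pos: [499.8, 176.9, 226.3]
tcp_rot: [3.141, 0.0, 1.499]
contact_force: [0.1, 0.3, 0.4]
grip_width: 59.8
finger_force: 0.0
time: 2.88
tool_pos: [495.2, 179.7, 84.4]
tcp_rot: [-3.135, 0.002, 1.502]
contact_force: [0.1, 1.1, -0.1]
grip_width: 59.7
finger_force: 0.0
t 2.88 tool b [-99.  106.8] z 84.4 yaw-board deg 89.93 tilt [-3.135e+00  2.000e-03] F [0.  1.1] -0.1 w 59.7
```

View pics/p2.png

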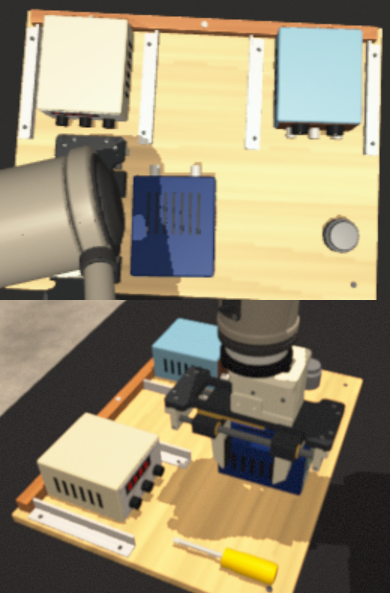

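The fingers stand left of the supply with clearance, one near each end of its side face. I'll lower and push to the right, slowly.

```bash
python3 -m crank '[[0,0.004,0.039,0,0,0],[0,0,0,0,0,0],[-0.012,0,0,0,0,0],[-0.010,0,0,0,0,0],[0,0,0,0,0,0]]'
python3 -m crank '[[-0.005,0,0,0,0,0],[-0.005,0,0,0,0,0],[-0.004,0,0,0,0,0],[-0.003,0,0,0,0,0],[0,0,0,0,0,0]]'
python3 - <<'E'
from h import *
tool()
t=cap('top')['color'][118:318,125:385]; cv2.imwrite('pics/p3.png',cv2.resize(t,None,fx=3,fy=3,interpolation=cv2.INTER_CUBIC))
E
```

```text
time: 3.6
tool_pos: [500.8, 156.3, 48.9]
tcp_rot: [3.14, -0.0, 1.498]
contact_force: [0.4, -0.6, -0.2]
grip_width: 60.0
finger_force: 0.0
time: 4.22
tool_pos: [498.9, 139.9, 47.6]
tcp_rot: [-3.141, 0.0, 1.499]
contact_force: [0.3, 2.2, 0.9]
grip_width: 59.8
finger_force: 1.1
t 4.22 tool b [-92.6  67.3] z 47.6 yaw-board deg 89.75 tilt [-3.141  0.   ] F [0.1 2.2] 0.9 w 59.8
```

View pics/p3.png

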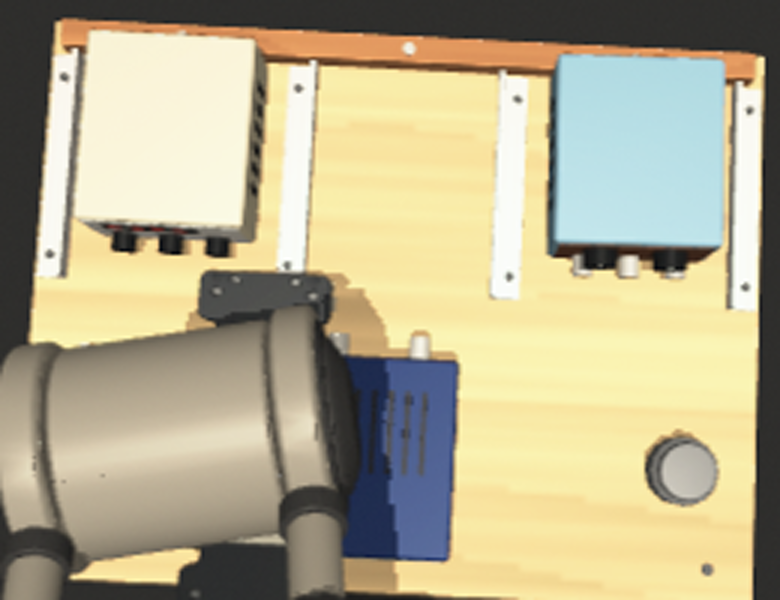

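Run:
```python
from h import *
c=cap('top')
for x,y in((458,362),(450,560)): print(tob(ray(c,125+x/3,118+y/3,90)).round(1))
```

```text
[-38.8 -42.9]
[-156.7  -43.5]
```

The supply is now square to within about 0.3°, and its right edge reads y=-43. It needs about 7 mm more. After that I'll back off, rise, and go round to the front.

```bash
python3 -m crank '[[-0.003,0,0,0,0,0.004],[-0.002,0,0,0,0,0],[-0.002,0,0,0,0,0],[0,0,0,0,0,0],[0,0,0,0,0,0]]'
python3 -m crank '[[0.03,0,0,0,0,0],[0,0,0,0,0,0],[0,0,-0.06,0,0,0],[0,-0.05,-0.03,0,0,0],[0,-0.06,0,0,0,0]]'
python3 -m crank '[[0,-0.06,0,0,0,0],[0,-0.04,0,0,0,0],[0,0,0,0,0,0]]'
python3 - <<'E'
from h import *
tool()
c=cap('top');t=c['color'][118:318,125:385]; cv2.imwrite('pics/p4.png',cv2.resize(t,None,fx=3,fy=3,interpolation=cv2.INTER_CUBIC))
E
```

```text
time: 4.95
tool_pos: [498.4, 132.9, 47.6]
tcp_rot: [-3.141, 0.0, 1.495]
contact_force: [-0.6, 1.1, 0.5]
grip_width: 59.7
finger_force: 0.0
time: 5.58
tool_pos: [391.8, 171.2, 139.7]
tcp_rot: [3.136, -0.001, 1.494]
contact_force: [0.3, 0.7, -0.1]
grip_width: 59.6
finger_force: 0.0
time: 5.95
tool_pos: [288.7, 178.4, 137.7]
tcp_rot: [-3.141, 0.001, 1.497]
contact_force: [0.7, 0.8, 0.0]
grip_width: 60.0
finger_force: 0.0
t 5.95 tool b [-304.9   91.6] z 137.7 yaw-board deg 89.63 tilt [-3.141e+00  1.000e-03] F [0.7 0.8] 0.0 w 60.0
```

View pics/p4.png

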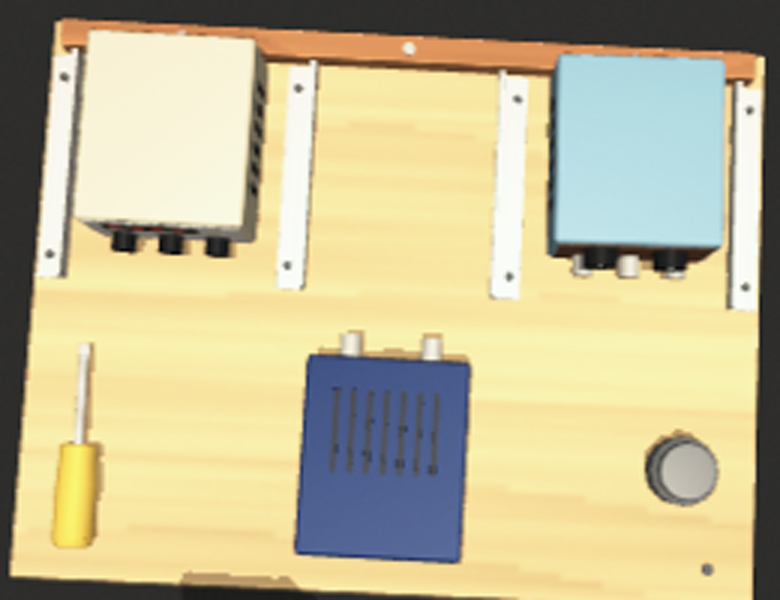

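Now the supply looks square and in front of the bay, with top corners at crop (309,354), (470,363), (461,563) and (295,553). I'll measure it with a better mask while bringing the tool round to the front.

```bash
sed -i 's/m=((im\[.*astype(np.uint8)/m=((im[...,0]>im[...,2]*1.5)\&(im[...,2]<110)\&(im[...,0]>40)).astype(np.uint8)/' h.py
python3 - <<'E'
from h import *
c=cap('top'); supply(c)
w=np.array([tob(ray(c,125+x/3,118+y/3,90)) for x,y in((309,354),(470,363),(461,563),(295,553))]);print(w.round(1).tolist(),w.mean(0).round(1))
E
python3 -m crank '[[-0.046,0.03,0,0,0,-0.1755],[0,0,0,0,0,-0.1755],[0,0,0,0,0,-0.1755],[0,0,0,0,0,-0.1755],[0,0,0,0,0,-0.1755]]'
python3 -m crank '[[0,0,0,0,0,-0.1755],[0,0,0,0,0,-0.1755],[0,0,0,0,0,-0.1755],[0,0,0,0,0,-0.1755],[0,0,0,0,0,0]]'
python3 -c "
from h import *
tool()"
```

```text
supply centre [-98.    0.1] size [ 97.1 117.9] yaw -0.5 bbox [-157.   -48.7] [-38.8  48.9]
[[-38.2, 47.2], [-39.1, -50.1], [-158.1, -50.1], [-156.7, 48.6]] [-98.   -1.1]
time: 6.68
tool_pos: [315.2, 139.3, 137.7]
tcp_rot: [3.141, 0.0, 2.346]
contact_force: [1.6, 0.1, -0.1]
grip_width: 59.8
finger_force: 0.0
time: 7.3
tool_pos: [314.9, 139.4, 137.7]
tcp_rot: [-3.142, 0.0, 3.041]
contact_force: [0.5, -0.4, 0.4]
grip_width: 59.4
finger_force: 0.0
t 7.3 tool b [-276.2   54.5] z 137.7 yaw-board deg 178.09 tilt [-3.142  0.   ] F [ 0.5 -0.4] 0.4 w 59.4
```

```bash
python3 -m crank '[[0,0,0,0,0,-0.033],[-0.046,-0.028,0,0,0,0],[-0.045,-0.0275,0,0,0,0],[0,0,0.045,0,0,0],[0,0,0.045,0,0,0]]'
python3 -m crank '[[0,0,0,0,0,0],[0,0,0,0,0,0]]'
python3 -c "
from h import *
tool()"
```

```text
time: 7.92
tool_pos: [402.1, 77.8, 46.8]
tcp_rot: [3.141, 0.002, 3.074]
contact_force: [-0.4, -0.0, 0.1]
grip_width: 59.3
finger_force: 0.0
time: 8.18
tool_pos: [401.8, 78.5, 48.8]
tcp_rot: [3.141, 0.001, 3.076]
contact_force: [0.6, -0.8, 0.3]
grip_width: 59.4
finger_force: 0.0
t 8.18 tool b [-185.4   -0.4] z 48.8 yaw-board deg 180.1 tilt [3.141e+00 1.000e-03] F [ 0.6 -0.7] 0.3 w 59.4
```

```bash
python3 -m crank '[[-0.008,0,0,0,0,0],[-0.006,0,0,0,0,0],[-0.004,0,0,0,0,0],[-0.005,0,0,0,0,0],[-0.006,0,0,0,0,0]]'
python3 -m crank '[[-0.006,0,0,0,0,0],[-0.006,0,0,0,0,0],[-0.006,0,0,0,0,0],[-0.004,0,0,0,0,0],[0,0,0,0,0,0]]'
python3 - <<'E'
from h import *
tool()
c=cap('top'); supply(c);t=c['color'][118:318,125:385]; cv2.imwrite('pics/p5.png',cv2.resize(t,None,fx=3,fy=3,interpolation=cv2.INTER_CUBIC))
E
```

```text
time: 8.8
tool_pos: [428.8, 76.7, 47.7]
tcp_rot: [-3.142, -0.003, 3.077]
contact_force: [-5.6, -0.5, 4.4]
grip_width: 59.6
finger_force: 2.6
time: 9.43
tool_pos: [452.0, 75.2, 47.6]
tcp_rot: [3.141, 0.0, 3.077]
contact_force: [-1.9, 0.2, 1.2]
grip_width: 59.3
finger_force: 0.8
t 9.43 tool b [-135.1   -0.4] z 47.6 yaw-board deg 180.13 tilt [3.141 0.   ] F [-1.9  0.1] 1.2 w 59.3
supply centre [-47.5   0.3] size [85.  99.2] yaw 2.62 bbox [-92.2 -48.1] [-4.9 49. ]
```

View pics/p5.png

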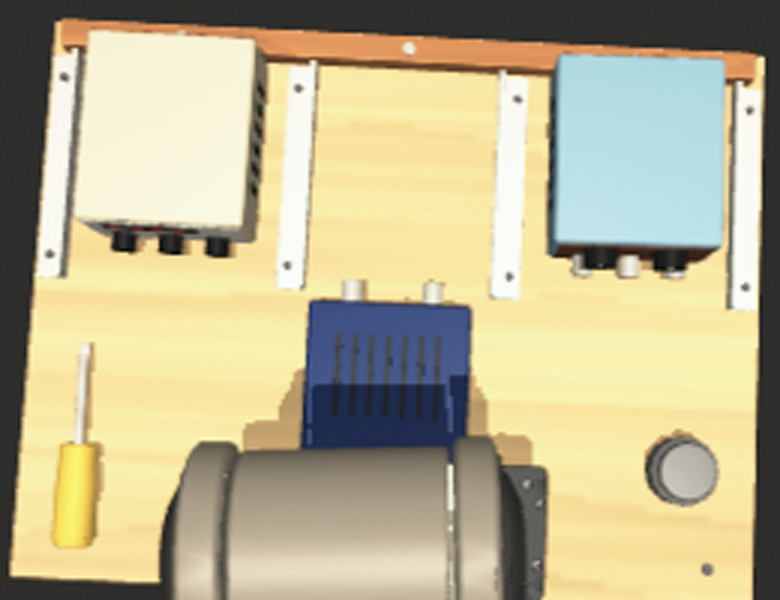

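The supply is heading square into the mouth, back corners at crop (312,301) and (471,306), with the rails clear on both sides. I'll compare its sides with the rail faces along image rows.

```bash
cat >> h.py <<'E'
def edges(c,rows,z,kind):
    im=c['color'].astype(float); out=[]
    for v in rows:
        s=(im[v,:,0]-im[v,:,2]) # yellow strongly negative
        on=s>(-25 if kind=='rail' else 0); L=[]
        u=257
        if kind=='rail':
            l=next(i for i in range(u,150,-1) if on[i]); r=next(i for i in range(u,380) if on[i])
        else:
            l=next(i for i in range(u,150,-1) if not on[i-1] and not on[i-2]); r=next(i for i in range(u,380) if not on[i+1] and not on[i+2])
        a=tob(ray(c,l+(.5 if kind=='rail' else -.5),v,z)); b=tob(ray(c,r+(-.5 if kind=='rail' else .5),v,z)); out.append((l,r,a[0],a[1],b[1],a[1]-b[1],(a[1]+b[1])/2))
    print(kind,np.round(out,1).tolist())
    return out
E
python3 - <<'E'
from h import *
c=cap('top')
edges(c,[148,160,175,190,205],15,'rail'); edges(c,[221,228,235,242],90,'supply')
E
```

```text
rail [[229.0, 292.0, 144.8, 62.3, -62.9, 125.2, -0.3], [228.0, 291.0, 120.0, 62.9, -61.9, 124.9, 0.5], [228.0, 290.0, 89.3, 61.1, -61.2, 122.4, -0.1], [226.0, 290.0, 58.6, 63.3, -62.6, 125.9, 0.4], [226.0, 289.0, 28.4, 61.5, -61.9, 123.4, -0.2]]
supply [[228.0, 281.0, -10.9, 49.7, -48.3, 98.1, 0.7], [228.0, 281.0, -23.7, 49.0, -48.9, 97.9, 0.0], [227.0, 281.0, -36.5, 50.0, -49.5, 99.5, 0.3], [227.0, 280.0, -49.1, 49.3, -48.3, 97.6, 0.5]]
```

It's centred to within about 0.5 mm (rails 0.0, supply +0.3), so I'll push straight on and check midway.

```bash
python3 -m crank '[[-0.004,0,0,0,0,0.002],[-0.006,0,0,0,0,0],[-0.007,0,0,0,0,0],[-0.007,0,0,0,0,0],[-0.007,0,0,0,0,0]]'
python3 -m crank '[[-0.007,0,0,0,0,0],[-0.007,0,0,0,0,0],[-0.007,0,0,0,0,0],[-0.007,0,0,0,0,0],[-0.007,0,0,0,0,0]]'
python3 -m crank '[[-0.006,0,0,0,0,0],[-0.006,0,0,0,0,0],[-0.005,0,0,0,0,0],[-0.003,0,0,0,0,0],[0,0,0,0,0,0]]'
python3 - <<'E'
from h import *
tool()
c=cap('top'); edges(c,[180,187,195,203,210],90,'supply'); supply(c)
E
```

```text
time: 10.15
tool_pos: [483.3, 73.0, 47.6]
tcp_rot: [3.142, -0.0, 3.074]
contact_force: [-2.0, 0.5, -0.5]
grip_width: 59.8
finger_force: 1.1
time: 10.78
tool_pos: [518.1, 70.7, 47.7]
tcp_rot: [3.142, 0.0, 3.074]
contact_force: [-1.4, -0.0, -1.3]
grip_width: 59.6
finger_force: 1.0
time: 11.4
tool_pos: [538.2, 69.4, 47.9]
tcp_rot: [3.141, 0.001, 3.074]
contact_force: [0.2, -0.9, -0.8]
grip_width: 59.7
finger_force: 0.2
t 11.4 tool b [-48.7  -0.4] z 47.9 yaw-board deg 180.0 tilt [3.141e+00 1.000e-03] F [ 0.3 -0.9] -0.8 w 59.7
supply [[231.0, 283.0, 64.9, 48.7, -48.6, 97.3, 0.0], [230.0, 283.0, 51.8, 49.7, -49.2, 98.9, 0.3], [252.0, 260.0, 38.9, 8.7, -7.8, 16.5, 0.5], [257.0, 257.0, 24.6, -1.2, -3.0, 1.8, -2.1], [257.0, 257.0, 11.7, -1.9, -3.7, 1.8, -2.8]]
supply centre [61.7  0.6] size [41.  97.3] yaw 2.74 bbox [ 38.9 -48.2] [80.9 48.8]
```

Still centred (0.0 to 0.3 mm), with about 81 mm to the stop. I'll continue, then creep the last part.

```bash
python3 -m crank '[[-0.005,0,0,0,0,0],[-0.007,0,0,0,0,0],[-0.007,0,0,0,0,0],[-0.007,0,0,0,0,0],[-0.007,0,0,0,0,0]]'
python3 -m crank '[[-0.007,0,0,0,0,0],[-0.007,0,0,0,0,0],[-0.006,0,0,0,0,0],[-0.006,0,0,0,0,0],[-0.005,0,0,0,0,0]]'
python3 -m crank '[[-0.004,0,0,0,0,0],[-0.003,0,0,0,0,0],[-0.002,0,0,0,0,0],[-0.001,0,0,0,0,0],[0,0,0,0,0,0]]'
python3 - <<'E'
from h import *
tool()
c=cap('top'); edges(c,[152,158,164],90,'supply'); supply(c)
E
```

```text
time: 12.08
tool_pos: [570.9, 67.2, 47.9]
tcp_rot: [3.141, -0.0, 3.074]
contact_force: [-5.6, -0.4, 4.3]
grip_width: 59.8
finger_force: 2.7
time: 12.7
tool_pos: [601.8, 65.1, 47.8]
tcp_rot: [3.142, -0.0, 3.074]
contact_force: [-5.0, -0.0, 4.4]
grip_width: 59.8
finger_force: 2.6
time: 13.32
tool_pos: [611.6, 64.4, 47.7]
tcp_rot: [3.141, 0.0, 3.074]
contact_force: [-3.5, 0.5, 3.2]
grip_width: 59.8
finger_force: 1.9
t 13.32 tool b [24.8 -0.4] z 47.7 yaw-board deg 180.0 tilt [3.141 0.   ] F [-3.5  0.3] 3.2 w 59.8
supply [[257.0, 257.0, 119.8, 3.7, 1.8, 1.8, 2.8], [257.0, 257.0, 108.5, 3.1, 1.3, 1.8, 2.2], [257.0, 257.0, 97.2, 2.5, 0.7, 1.8, 1.6]]Traceback (most recent call last):
  File "<stdin>", line 3, in <module>
  File "h.py", line 34, in supply
    k=cv2.convexHull(max(cs,key=cv2.contourArea))[:,0]
                     ~~~^^^^^^^^^^^^^^^^^^^^^^^^
ValueError: max() iterable argument is empty
```

The gripper now hides the supply, so I'll creep the remaining 7 to 8 mm or so and watch the force.

```bash
python3 -m crank '[[-0.0015,0,0,0,0,0],[-0.0015,0,0,0,0,0],[-0.001,0,0,0,0,0],[-0.001,0,0,0,0,0],[0,0,0,0,0,0]]'
python3 -m crank '[[-0.0005,0,0,0,0,0],[-0.0005,0,0,0,0,0]]'
python3 -c "
from h import *
tool()"
```

```text
time: 14.0
tool_pos: [616.6, 64.1, 47.7]
tcp_rot: [3.141, 0.0, 3.074]
contact_force: [-2.6, -0.2, 2.0]
grip_width: 59.6
finger_force: 1.6
time: 14.25
tool_pos: [617.3, 64.0, 47.7]
tcp_rot: [3.142, -0.0, 3.074]
contact_force: [-5.8, 1.2, 4.1]
grip_width: 59.6
finger_force: 2.9
t 14.25 tool b [30.6 -0.4] z 47.7 yaw-board deg 180.0 tilt [ 3.142 -0.   ] F [-5.8  0.8] 4.1 w 59.6
```

```bash
python3 -m crank '[[-0.0005,0,0,0,0,0],[-0.0005,0,0,0,0,0]]'|grep -E 'pos|cont'
python3 -m crank '[[-0.0005,0,0,0,0,0]]'|grep -E 'pos|cont'
python3 -m crank '[[-0.0005,0,0,0,0,0]]'|grep -E 'pos|cont'
```

```text
tool_pos: [617.3, 64.0, 47.7]
contact_force: [-8.9, -0.3, 6.0]
tool_pos: [617.2, 64.0, 47.7]
contact_force: [-11.7, 1.0, 7.8]
tool_pos: [617.2, 64.1, 47.7]
contact_force: [-13.3, 0.2, 8.9]
```

It has stopped advancing and the force is climbing, so the back is against the stop, within about 2 mm of where I expected it. I'll back off, rise and look.

```bash
python3 -m crank '[[0.003,0,0,0,0,0],[0.01,0,0,0,0,0],[0.03,0,0,0,0,0],[0.03,0,0,0,0,0],[0,0,-0.05,0,0,0]]'|tail -3
python3 -m crank '[[0.03,0,-0.05,0,0,0],[0.05,0,-0.02,0,0,0],[0.05,0,0,0,0,0],[0.04,0,0,0,0,0],[0,0,0,0,0,0]]'|tail -3
python3 - <<'E'
from h import *
tool()
c=cap('top'); edges(c,[143,150,158,166,174],90,'supply'); supply(c)
t=cv2.resize(c['color'][118:318,125:385],(520,400)); s=cap('side')['color'][120:400,60:433]
cv2.imwrite('pics/p6.png',np.hstack([t[:,:400],cv2.resize(s,(400,400))]))
E
```

```text
contact_force: [1.7, 0.4, 0.2]
grip_width: 60.0
finger_force: 0.0
contact_force: [0.0, -0.5, 0.6]
grip_width: 59.4
finger_force: 0.0
t 16.0 tool b [-212.6   -0.4] z 168.0 yaw-board deg 180.04 tilt [3.141e+00 1.000e-03] F [ 0.1 -0.5] 0.6 w 59.4
supply [[233.0, 285.0, 134.7, 49.0, -49.2, 98.2, -0.1], [232.0, 284.0, 121.3, 50.1, -47.9, 98.0, 1.1], [232.0, 284.0, 106.2, 49.2, -48.6, 97.8, 0.3], [231.0, 284.0, 91.1, 50.2, -49.3, 99.5, 0.5], [231.0, 283.0, 76.1, 49.3, -48.1, 97.4, 0.6]]
supply centre [101.    0.3] size [ 97. 118.] yaw -0.0 bbox [ 41.9 -48.2] [160.   48.8]
```

View pics/p6.png

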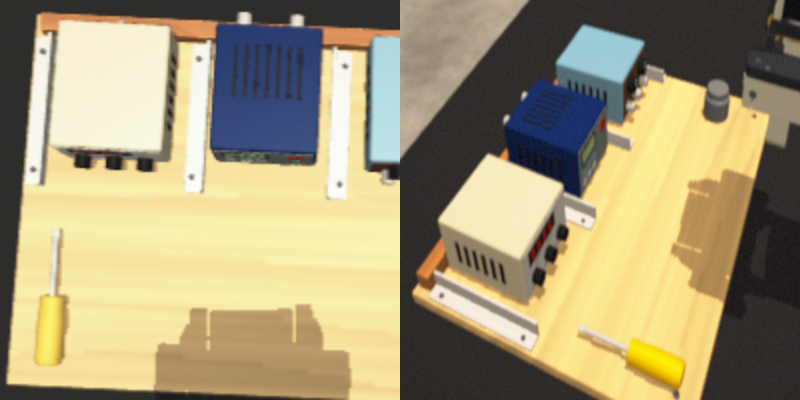

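The supply stands against the stop, with even gaps to both rails and yaw about 0.0°. It's at board (101, 0.3), against a target of (102, 0). The neighbours, screwdriver and pot haven't moved, and the robot is clear.

```bash
python3 -c "
from plant import bot
print(bot.close_job())"
```

```text
the job is handed in; nothing more can be done
None
```

The supply is home against the stop, square and centred to within about 0.5 mm by camera, with the neighbours, screwdriver and pot untouched; the job is handed in at about 16 s on the robot's clock.

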